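# Take the rock out of the worktop riser shelf with the spirit level

## Task

The wooden riser shelf must stand firm and level before the loaf bin goes back on it, but the screw foot at its front left corner is wound up too short. Lay the spirit level flat along the front edge of the board, at the end nearest that foot, and press that end of it down with about 10 N, so that the shelf rocks onto the short foot and the bubble runs off; then turn the foot's black knob until the bubble stands in the middle when the level is pressed down there. Finish while still pressing on the level there with about 10 N, touching nothing else, bubble centred and the foot bearing, without having pushed the shelf about or disturbed the canister on it or the mug, egg cup and teaspoon.

Things in the scene. Friction and masses are not known exactly. Their poses are not given: they have to be found in the camera images.
- shelf: loose wooden riser shelf, 1.6 kg, rests level on 3 fixed rubber feet at (-85,-145), (85,-145), (85,145) mm; the 4th, front left, is the screw foot. Board 210 mm (x) by 320 mm (y), top 90 mm above the worktop, on two end panels. Origin: on the worktop under the board's centre; x to the back edge, y to the left end. 3 to 6 N pressed down near the front left corner tips it onto the screw foot
- foot: the screw foot's round rubber pad, 34 mm across, 8 mm thick; origin at the centre of its underside, on the spindle axis at (-80, 205) mm in the shelf's frame, outside the left end panel on a steel L-bracket. At the start it hangs 1 to 2 mm clear of the worktop
- knob_grip (a point): centre of the round black knob on top of the spindle, 36 mm across, 20 mm tall, about 106 mm above the worktop (16 mm above the board's top); 45 mm clear all round. Turns either way without end at 0.06 N m and stays where it is left. Right-hand thread of 4 mm pitch: a full turn clockwise seen from above drives foot and knob 4 mm down
- level: loose spirit level, plain aluminium bar 200 mm long (its x) by 24 mm (y) by 42 mm tall, 0.25 kg, lying on its base on the worktop; origin at the centre of its base, z up. The vial lies in a window 56 mm long in the middle of the top; the top is flat at 42 mm on either side of it. A second, round window in the sides marks the -x end
- vial (a point): middle of the vial, 40 mm above the level's base, between its two black lines, which stand 17.6 mm apart; the white bubble is 15 mm long
- bubble (a joint): where the bubble stands along the vial, m: 0 is the middle, + is towards the level's +x end (it goes to the higher end), stops at 0.012 either way; 0.9 mm for each mrad of slope, settles in about 1 s. With the level laid along the front edge and the shelf rocked onto the foot, 1 mm of foot height shifts it about 2.6 mm
- canister: closed aluminium canister, 103 mm across, 153 mm high, 0.8 kg, standing on the shelf at about (52,-90) mm in its frame, which keeps the unpressed shelf down on its three fixed feet; origin under its centre. (A fixed red loaf bin, 200 by 320 mm and 185 mm high, stands far to the right on the worktop, about y = -0.63 m)
- mug: white ceramic mug, 82 mm across, 95 mm high, on the worktop; origin under its centre
- egg_cup: blue plastic egg cup, 49 mm across, 62 mm high, on the worktop; origin under its centre
- teaspoon: stainless teaspoon, 140 mm long, lying on the worktop

How it is judged:
On the way:
1. the level lies along the front edge over the screw foot's end and is pressed down, and the bubble has run off (contact force between the fingers and level above 4 N and contact force between level and shelf above 4 N and x of level in the frame of shelf below -0.015 m and y of level in the frame of shelf above 0 m and angle between the x axis of level and the y axis of shelf, either way round below 0.15 rad and (value of joint bubble above 0.0018 m or value of joint bubble below -0.0018 m)), for 0.2 s.
At the end, for the whole second after the job is handed in: Ends pressing: fingers push the level with 4 to 25 N, level flat along the front edge (0.15 rad) in the front left of the board, bubble within 1.4 mm of the middle, screw foot bearing over 1 N, fingers off the shelf, all at rest, shelf within 30 mm of its place, canister upright (contact force between the fingers and level between 4 and 25 N and contact force between level and shelf above 4 N and contact force between foot and anything else above 1 N and value of joint bubble between -0.0014 and 0.0014 m and x of level in the frame of shelf between -0.105 and -0.015 m and y of level in the frame of shelf between 0 and 0.09 m and z of level in the frame of shelf between 0.086 and 0.093 m and angle between the x axis of level and the y axis of shelf, either way round below 0.15 rad and angle between the z axis of level and the z axis of shelf, either way round below 0.02 rad and contact force between the fingers and shelf below 0.5 N and linear speed of each of shelf, level below 0.01 m/s and distance of shelf from where it was at the start of the episode below 0.03 m and angle between canister's own z axis and vertical below 0.05 rad and contact force between the fingers and foot below 0.5 N); the arm keeps its last pose, push and grip.
It fails at once if the canister was shifted more than 30 mm or tipped (distance of canister from where it was at the start of the episode above 0.03 m or angle between canister's own z axis and vertical above 0.2 rad).
It fails at once if the mug, egg cup or teaspoon was disturbed (distance of any of mug, egg_cup, teaspoon from where it was at the start of the episode above 0.03 m).
It fails at once if the shelf was pushed about by more than 40 mm (distance of shelf from where it was at the start of the episode above 0.04 m).
It also fails if it takes over 72 s, if anything falls off the work surface, if the arm or the gripper's body presses on something with over 40 N, if the wrist force passes 120 N, or if a joint passes its speed limit or range.

## Robot

A 7-joint arm with a two-finger parallel gripper is mounted at the origin on the work surface. World frame = base frame: x ahead of the robot, y to its left, z up, the work surface at z = 0. Lengths are in m, angles in rad, forces in N, time in s.
With the tool pointing down it reaches from about 0.4 to 0.85 m from the base axis. Payload 4.5 kg.
Tool frame: the origin (TCP) lies midway between the tips of the shut fingers; the grasp point (between the pads) lies 19 mm behind it; z points along the fingers, y is the direction in which the jaws open and shut (so a half turn about z gives the same grasp; the last joint's range is limited). The gripper opens to 88 mm and grips with 3 to 60 N. Pads are 18 mm wide; open, the fingers measure 123 mm over their backs; the gripper's body (75 mm by 187 mm) begins 45 mm behind the grasp point.
Start: joints at [1.154, 0.689, -0.195, 1.565, 0.157, 0.902, -0.215], TCP at [0.272, -0.563, 0.239] pointing down, gripper open.
Joint ranges: [-3.01, 3.01], [-0.46, 2.08], [-1.47, 1.51], [0.13, 2.56], [-1, 4.14], [0.04, 2.09], [-2.66, 2.66]. Speed limits (rad/s): [2.57, 2.57, 3.14, 3.14, 3.14, 3.14, 3.14].

## Interface

Orientations are given as a rotation vector (axis times angle).
In Python, from bench import telemetry, viewer, env gives the robot as it stands.
- The arm moves only by the shell command python3 -m crank 'ROWS'. ROWS is JSON, a list of rows, each an object with "dr": the turn, a rotation vector about the tool's x, y, z in units of pi/2 rad (1.0 is pi/2 rad), a list of three; "linear": the shift along the tool's x, y, z in units of 80 mm (1.0 is 80 mm), a list of three; "grip": the opening, from -1 (shut) to 1 (fully open), so that 0 is half open. In form: [{"dr": [wx, wy, wz], "linear": [tx, ty, tz], "grip": grip}, ...]. A call has 1 to 20 rows; each row is the pose to reach, as a shift and turn from the pose commanded when the call began, along the tool's axes at that moment; what a row does not reach only later rows make up. A row lasts 1/10 s, in which the tool goes at most 50 mm and 8.59 degrees, less where a joint would pass 70% of its speed; a pose out of reach is approached as far as the arm can. A call with a number of a shift or a turn outside -1 to 1 is refused whole. A call with a gripper value outside its range is refused whole. The fingers move at their own pace and stop on an object; the grip force is fixed at half the most. Time passes only in rows, so rows that repeat a pose let the fingers close. It gives the time, the measured TCP pose, the force and the opening at its end, in the units of the state.
- telemetry.observe(): the state, without advancing time (a new reading comes with each control period).
- viewer.read_camera(name): name is "scene" or "top" or "wrist"; returns (picture, depth): 384x512x3 uint8, red, green, blue; 384x512 float32, m along the optical axis (not along the pixel's ray), 0 where there is no reading.
- viewer.camera_params(name): a dict with "fx", "fy", "cx", "cy" (pixels), "cam_to_world" (4x4, takes a point from camera to world coordinates); the wrist camera has in their place "T_tool_cam" (4x4, takes a point from camera to tool coordinates, whose origin is the TCP and whose axes are the flange's). Camera axes: x right, y up, looking along -z (the intrinsics and any distortion apply to the point x, -y, -z); pixel columns grow to the right and rows downward; lengths in m; the calibration is good to about 2 mm. The wrist camera is an equidistant fisheye: a pixel r from the principal point sees the ray r / f radians off the axis. A picture is of the moment at which its call begins: read the wrist's pose just before it. camera_params takes no time and is no camera call.
- env.hand_in(): hands the job in, once; it reports no verdict.
The state is a dict: "time_s": time; "joint_positions": joint angles; "dq": joint speeds; "joint_efforts": joint torques, N m; "eef_pos": TCP position; "orientation": TCP orientation; "wrist_force": force on the tool from outside, world axes, zero at the start; "moment": the same for the moment, N m; "grip_width": finger opening in m.
Only numpy, scipy, OpenCV 4.12 (cv2) and the standard library are available. Lean on these libraries where they do the work, as an engineer would, in place of code of your own. Each camera call takes 0.05 s, during which the arm holds its last target. There are 200 camera calls.

## Working session

There is one attempt and no reset: what is moved stays moved. The work goes in short steps, Python scripts to look and compute and a shell command to move; the robot and the scene stay as the last step left them, time stands still between calls to the robot, and variables do not carry over. Pictures are saved under pics/ and viewed, about 8 in all and at most 12, crops included, and the job is handed in when it is done.

```bash
ls; mkdir -p pics
python3 - <<'E'
from bench import telemetry, viewer
import cv2, numpy as np
s=telemetry.observe(); print(s)
ims=[]
for n in("scene","top"):
    p,d=viewer.read_camera(n); np.savez(f'pics/{n}0.npz',p=p,d=d); cv2.imwrite(f'pics/{n}0.png',p[:,:,::-1])
    c=viewer.camera_params(n); print(n,c)
print(viewer.camera_params("wrist"))
E
```

```text
pics
{'time_s': 0.0, 'joint_positions': array([ 1.15378709,  0.68997805, -0.19450135,  1.5663418 ,  0.157287  ,
        0.90248425, -0.21511535]), 'dq': array([-8.32521125e-04,  1.17080724e-03,  1.05321254e-04,  2.40693959e-04,
        7.39367843e-05, -9.04445619e-04, -2.48313067e-04]), 'joint_efforts': array([-8.10947877e-04, -5.27576745e+01, -1.26721054e+00, -1.53431797e+01,
       -5.27002453e-02,  6.59472644e-03,  1.74045458e-04]), 'eef_pos': array([ 0.27198742, -0.56201626,  0.237914  ]), 'orientation': array([-3.06040540e+00, -7.01836774e-01,  8.34998778e-04]), 'wrist_force': array([-0.22113642,  0.64918006, -0.33420005]), 'moment': array([-0.01292752,  0.01397798, -0.08614555]), 'grip_width': 0.08806602250464082}
scene {'fx': 412.515757879008, 'fy': 412.515757879008, 'cx': 261.39629117556194, 'cy': 188.52906172390956, 'cam_to_world': array([[-0.7938934 , -0.51884611,  0.31706779,  0.99309204],
       [ 0.60801803, -0.67147331,  0.42360083,  0.55830457],
       [-0.00688108,  0.52907684,  0.84854602,  1.10523116],
       [ 0.        ,  0.        ,  0.        ,  1.        ]])}
top {'fx': 453.1233946953514, 'fy': 453.1233946953514, 'cx': 260.74039103219155, 'cy': 189.11558115328452, 'cam_to_world': array([[ 0.00638481,  0.99213332, -0.12502282,  0.46296872],
       [-0.9999772 ,  0.00605977, -0.00297995,  0.03656043],
       [-0.0021989 ,  0.12503899,  0.99214939,  1.4220225 ],
       [ 0.        ,  0.        ,  0.        ,  1.        ]])}
{'fx': 297.3186396354542, 'fy': 297.3186396354542, 'cx': 259.2862800886514, 'cy': 190.1833248601534, 'T_tool_cam': array([[ 2.30030405e-04,  9.52240755e-01,  3.05348149e-01,
         7.93979854e-02],
       [ 9.99999341e-01, -5.62403331e-04,  1.00054027e-03,
         1.31749766e-03],
       [ 1.12448404e-03,  3.05347718e-01, -9.52240257e-01,
        -1.46410253e-01],
       [ 0.00000000e+00,  0.00000000e+00,  0.00000000e+00,
         1.00000000e+00]])}
```

View pics/top0.png

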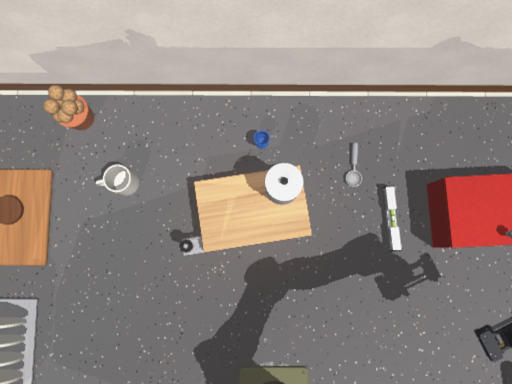

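View pics/scene0.png

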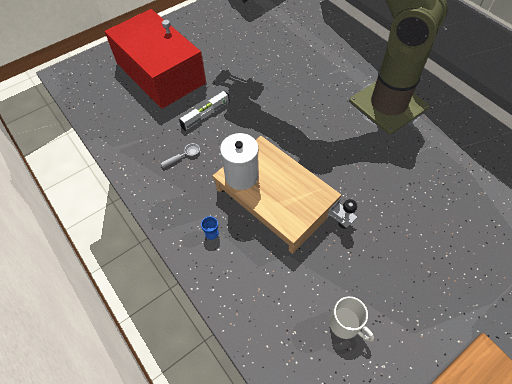

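The top view shows the board around (252,208), the knob at (187,245), the level at (393,218) lying roughly along world x, the canister at (284,182), the mug at (117,180), the egg cup at (262,139) and the teaspoon at (354,165). The scene view agrees.

```bash
cat > h.py <<'E'
import numpy as np, cv2
from scipy.spatial.transform import Rotation as R
from bench import telemetry, viewer
def cast(c,u,v,z):
    T=c['cam_to_world']; d=np.stack([(np.asarray(u,float)-c['cx'])/c['fx'],-(np.asarray(v,float)-c['cy'])/c['fy'],-np.ones_like(np.asarray(u,float))],-1)@T[:3,:3].T
    o=T[:3,3]; return o+d*((z-o[2])/d[...,2])[...,None]
def cloud(c,d):
    v,u=np.mgrid[:384,:512]; T=c['cam_to_world']
    p=np.stack([(u-c['cx'])/c['fx']*d,-(v-c['cy'])/c['fy']*d,-d],-1)
    return p@T[:3,:3].T+T[:3,3]
def rel(dx,dy,dz):
    """world shift (m) to tool units of 80mm"""
    s=telemetry.observe(); return R.from_rotvec(s['orientation']).inv().apply([dx,dy,dz])/0.08
E
python3 - <<'E'
from h import *
f=np.load('pics/top0.npz'); p,d=f['p'],f['d']; c=viewer.camera_params('top'); P=cloud(c,d)
hsv=cv2.cvtColor(p,cv2.COLOR_RGB2HSV)
box=np.zeros((384,512),bool)
def rect(mask,z,name):
    m=cv2.morphologyEx(mask.astype(np.uint8),cv2.MORPH_OPEN,np.ones((2,2),np.uint8))
    cs,_=cv2.findContours(m,0,1); k=max(cs,key=cv2.contourArea)[:,0]
    W=cast(c,k[:,0]+0.0,k[:,1]+0.0,z)[:,:2]*1000
    r=cv2.minAreaRect(W.astype(np.float32)); hull=m>0
    print(name,np.round(r[0],1),np.round(r[1],1),'deg',round(r[2],2),'medz',np.median(P[hull][:,2]).round(4)); print(cv2.boxPoints(r).round(0).tolist()); return W
b=box.copy(); b[160:260,185:320]=1
rect(b&(hsv[...,1]>80)&(hsv[...,0]<30)&(hsv[...,2]>110),0.09,'board')
b=box.copy(); b[180:255,380:405]=1
rect(b&(P[...,2]>0.025)&(P[...,2]<0.06),0.042,'level depth')
rect(b&(hsv[...,2]>120),0.042,'level colour')
b=box.copy(); b[230:262,175:200]=1
rect(b&(hsv[...,2]<60)&(P[...,2]>0.08),0.116,'knob')
b=box.copy(); b[155:205,260:310]=1
rect(b&(P[...,2]>0.22),0.243,'canister')
b=box.copy(); b[155:205,100:140]=1
rect(b&(P[...,2]>0.05),0.095,'mug')
cr=cv2.resize(p[170:265,375:410],None,fx=6,fy=6,interpolation=2); cr2=cv2.resize(p[225:265,165:215],None,fx=8,fy=8,interpolation=2)
o=np.zeros((570,620,3),np.uint8); o[:570,:210]=cr; o[:320,220:620]=cr2; cv2.imwrite('pics/c1.png',o[:,:,::-1])
E
```

```text
board [572.3  63. ] [211.4 320.1] deg 9.17 medz 0.0897
[[442.0, 204.0], [493.0, -112.0], [702.0, -78.0], [651.0, 238.0]]
level depth [ 547.2 -362.4] [199.5  29.4] deg 4.57 medz 0.0405
[[447.0, -356.0], [449.0, -385.0], [648.0, -369.0], [645.0, -340.0]]
level colour [ 549.9 -365.8] [193.6  37. ] deg 4.08 medz 0.039
[[452.0, -354.0], [455.0, -391.0], [648.0, -377.0], [645.0, -340.0]]
knob [463.6 264.7] [ 3.9 10.1] deg 64.63 medz 0.1156
[[458.0, 265.0], [467.0, 261.0], [469.0, 264.0], [460.0, 269.0]]
canister [629.7 -22.2] [98.2 97.3] deg 0.28 medz 0.2259
[[580.0, 26.0], [581.0, -71.0], [679.0, -71.0], [679.0, 27.0]]
mug [653.7 459.5] [94.9 80.3] deg 63.51 medz 0.0695
[[597.0, 435.0], [669.0, 399.0], [711.0, 484.0], [639.0, 520.0]]
```

View pics/c1.png

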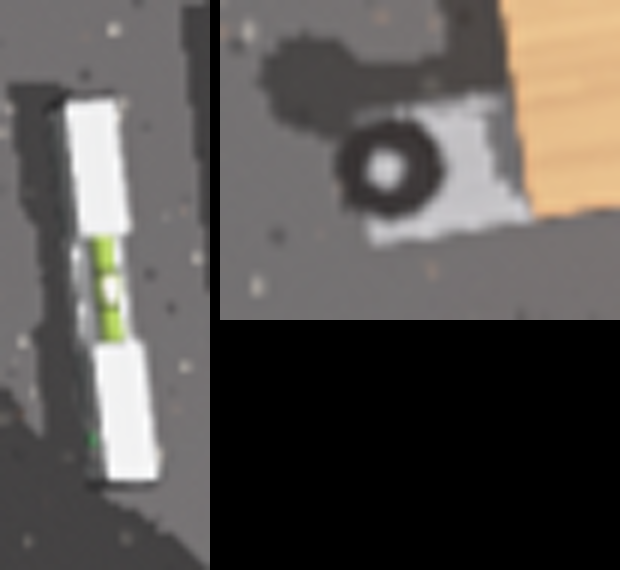

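The crop shows the level's top corners near (386,187), (394,186), (401,250) and (393,250), with a greenish side window near its near (robot-side) end. The knob is at px (186,246). The next step is checking clearance to the bin and computing the first move.

Run:
```python
from h import *
for n in('top','scene'):
    f=np.load(f'pics/{n}0.npz'); c=viewer.camera_params(n); P=cloud(c,f['d']); h=cv2.cvtColor(f['p'],cv2.COLOR_RGB2HSV)
    m=(h[...,1]>180)&((h[...,0]<6)|(h[...,0]>174))&(P[...,1]<-0.3)&(P[...,2]>.15); q=P[m]; print(n,'bin',len(q),np.percentile(q,[1,99],axis=0).round(3).tolist())
c=viewer.camera_params('top')
k=cast(c,[386,394.5,401.3,392.7],[186.7,186.3,249.7,250.3],0.042); print('level',k[:,:2].round(3).tolist(),k.mean(0).round(4))
print('knob',cast(c,[186.],[246.],0.116).round(4))
ctr=k.mean(0); s=telemetry.observe(); T=R.from_rotvec(s['orientation']); print(T.as_matrix().round(3).tolist())
for z in(.15,.009): print(z,rel(*(np.array([ctr[0],ctr[1],z])-s['eef_pos'])).round(3))
```

```text
top bin 640 [[0.473, -0.664, 0.15], [0.664, -0.487, 0.155]]
scene bin 575 [[0.472, -0.801, 0.15], [0.67, -0.483, 0.154]]
level [[0.647, -0.344], [0.648, -0.37], [0.455, -0.384], [0.453, -0.359]] [ 0.5508 -0.3642  0.042 ]
knob [[0.4622 0.2533 0.116 ]]
[[0.9, 0.436, -0.001], [0.436, -0.9, 0.001], [-0.0, -0.002, -1.0]]
0.15 [ 4.215 -0.707  1.101]
0.009 [ 4.215 -0.704  2.863]
```

```bash
python3 -m crank '[{"dr":[0,0,0.237],"linear":[0,0,0],"grip":1},{"dr":[0,0,0.237],"linear":[0,0,0],"grip":1},{"dr":[0,0,0.237],"linear":[0,0,0],"grip":1}]' >/dev/null
for i in 1 2 3 4; do python3 -m crank '[{"dr":[0,0,0],"linear":[0.46,-0.274,0.17],"grip":1},{"dr":[0,0,0],"linear":[0.918,-0.548,0.337],"grip":1}]' ; done | tail -n 8
python3 -m crank '[{"dr":[0,0,0],"linear":[0,0,0],"grip":1},{"dr":[0,0,0],"linear":[0,0,0],"grip":1},{"dr":[0,0,0],"linear":[0,0,0],"grip":1}]'
python3 - <<'E'
from h import *
s=telemetry.observe(); p,d=viewer.read_camera('wrist'); np.savez('pics/w1.npz',p=p,d=d,pos=s['eef_pos'],o=s['orientation'])
cv2.imwrite('pics/w1.png',p[:,:,::-1]); print(s['joint_positions'].round(3))
E
```

```text
orientation: [-3.139, -0.123, 0.001]
wrist_force: [0.9, -0.7, 0.6]
grip_width: 0.0882
time_s: 1.2
eef_pos: [0.5525, -0.3633, 0.1299]
orientation: [-3.139, -0.124, 0.001]
wrist_force: [0.6, 0.0, 1.2]
grip_width: 0.0884
time_s: 1.5
eef_pos: [0.55, -0.3662, 0.1309]
orientation: [3.138, 0.12, -0.002]
wrist_force: [-0.0, 0.8, -0.2]
grip_width: 0.088
[ 0.531  0.863 -0.027  1.543  0.033  0.736 -1.005]
```

View pics/w1.png

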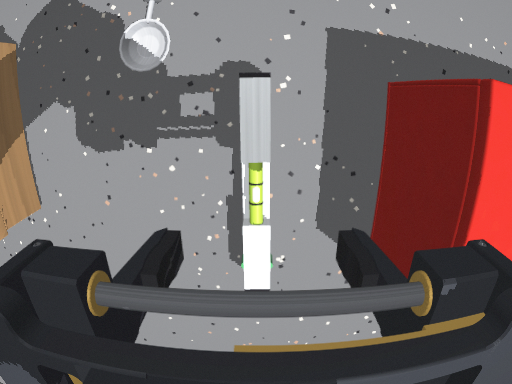

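The wrist view shows the level dead ahead, vial at (256,193), ends at rows 75 and 288, and the round window near row 263 at the near (-x) end. The jaws straddle it evenly, with the vial about 3 mm ahead of the TCP.

```bash
python3 -m crank '[{"dr":[0,0,0],"linear":[0.02,-0.01,0.4],"grip":1},{"dr":[0,0,0],"linear":[0.03,-0.02,0.8],"grip":1}]' >/dev/null
python3 -m crank '[{"dr":[0,0,0],"linear":[0,0,0.4],"grip":1},{"dr":[0,0,0],"linear":[0,0,0.7],"grip":1},{"dr":[0,0,0],"linear":[0,0,0.7],"grip":1},{"dr":[0,0,0],"linear":[0,0,0.7],"grip":1}]'
python3 -m crank '[{"dr":[0,0,0],"linear":[0,0,0],"grip":-0.6},{"dr":[0,0,0],"linear":[0,0,0],"grip":-0.6},{"dr":[0,0,0],"linear":[0,0,0],"grip":-0.6},{"dr":[0,0,0],"linear":[0,0,0],"grip":-0.6},{"dr":[0,0,0],"linear":[0,0,0],"grip":-0.6},{"dr":[0,0,0],"linear":[0,0,0],"grip":-0.6}]'
```

```text
time_s: 2.15
eef_pos: [0.5531, -0.3643, 0.0116]
orientation: [3.138, 0.12, 0.0]
wrist_force: [0.7, -0.2, 0.1]
grip_width: 0.0882
time_s: 2.75
eef_pos: [0.5538, -0.3629, 0.011]
orientation: [3.139, 0.124, 0.0]
wrist_force: [-0.7, 0.4, -0.3]
grip_width: 0.0423
```

```bash
python3 -m crank '[{"dr":[0,0,0],"linear":[0,0,0],"grip":-1},{"dr":[0,0,0],"linear":[0,0,0],"grip":-1},{"dr":[0,0,0],"linear":[0,0,0],"grip":-1},{"dr":[0,0,0],"linear":[0,0,0],"grip":-1},{"dr":[0,0,0],"linear":[0,0,0],"grip":-1}]'
python3 -m crank '[{"dr":[0,0,0],"linear":[0,0,-0.3],"grip":-1},{"dr":[0,0,0],"linear":[0,0,-0.6],"grip":-1},{"dr":[0,0,0],"linear":[0,0,-1],"grip":-1}]'
python3 -m crank '[{"dr":[0,0,0],"linear":[0,0,-0.4],"grip":-1},{"dr":[0,0,0],"linear":[0,0,-0.8],"grip":-1},{"dr":[0,0,0],"linear":[0,0,-1],"grip":-1},{"dr":[0,0,0],"linear":[0,0,-1],"grip":-1}]'
```

```text
time_s: 3.25
eef_pos: [0.5537, -0.3629, 0.0108]
orientation: [3.139, 0.124, -0.0]
wrist_force: [0.2, -0.6, -0.9]
grip_width: 0.0237
time_s: 3.55
eef_pos: [0.5523, -0.3621, 0.09]
orientation: [-3.137, -0.123, 0.005]
wrist_force: [-0.0, 0.0, -2.8]
grip_width: 0.0236
time_s: 3.95
eef_pos: [0.5549, -0.3638, 0.1733]
orientation: [3.136, 0.123, 0.006]
wrist_force: [-0.0, -0.9, -3.3]
grip_width: 0.0237
```

```bash
for i in 1 2; do python3 -m crank '[{"dr":[0,0,0],"linear":[-0.35,-0.34,0],"grip":-1},{"dr":[0,0,0],"linear":[-0.7,-0.68,0],"grip":-1}]' >/dev/null; done
python3 -m crank '[{"dr":[0,0,-0.25],"linear":[0,0,0],"grip":-1},{"dr":[0,0,-0.5],"linear":[0,0,0],"grip":-1},{"dr":[0,0,-0.75],"linear":[0,0,0],"grip":-1},{"dr":[0,0,-1],"linear":[0,0,0],"grip":-1},{"dr":[0,0,-1],"linear":[0,0,0],"grip":-1},{"dr":[0,0,-1],"linear":[0,0,0],"grip":-1},{"dr":[0,0,-1],"linear":[0,0,0],"grip":-1},{"dr":[0,0,-1],"linear":[0,0,0],"grip":-1},{"dr":[0,0,-1],"linear":[0,0,0],"grip":-1},{"dr":[0,0,-1],"linear":[0,0,0],"grip":-1},{"dr":[0,0,-1],"linear":[0,0,0],"grip":-1},{"dr":[0,0,-1],"linear":[0,0,0],"grip":-1}]' >/dev/null
python3 -m crank '[{"dr":[0,0,-0.052],"linear":[0,0,0],"grip":-1},{"dr":[0,0,-0.052],"linear":[0,0,0],"grip":-1},{"dr":[0,0,-0.052],"linear":[0,0,0],"grip":-1}]'
python3 - <<'E'
from h import *
s=telemetry.observe(); M=R.from_rotvec(s['orientation']).as_matrix(); print(s['joint_positions'].round(3),M[:2,:2].round(3).tolist())
print(rel(.4788-s['eef_pos'][0],.1087-s['eef_pos'][1],0).round(3))
E
```

```text
time_s: 5.85
eef_pos: [0.4331, -0.2631, 0.1704]
orientation: [-2.039, -2.388, 0.0]
wrist_force: [0.1, -0.5, -3.3]
grip_width: 0.0238
[ 0.763  0.68  -0.5    1.976  0.544  0.621  0.061] [[-0.157, 0.988], [0.988, 0.157]]
[4.500e+00 1.292e+00 3.000e-03]
```

```bash
for i in 1 2 3 4 5; do python3 -m crank '[{"dr":[0,0,0],"linear":[0.45,0.129,0],"grip":-1},{"dr":[0,0,0],"linear":[0.9,0.258,0],"grip":-1}]' >/dev/null; done
python3 -m crank '[{"dr":[0,0,0],"linear":[0,0,0],"grip":-1},{"dr":[0,0,0],"linear":[0,0,0],"grip":-1},{"dr":[0,0,0],"linear":[0,0,0],"grip":-1}]'
python3 - <<'E'
from h import *
s=telemetry.observe(); p,d=viewer.read_camera('wrist'); np.savez('pics/w2.npz',p=p,d=d,pos=s['eef_pos'],o=s['orientation'])
cv2.imwrite('pics/w2.png',p[:,:,::-1]); print(s['joint_positions'].round(3))
# predicted pixels of shelf front-left corner, and knob, from top-cam pose
c=viewer.camera_params('wrist'); T=np.eye(4); T[:3,:3]=R.from_rotvec(s['orientation']).as_matrix(); T[:3,3]=s['eef_pos']; W=np.linalg.inv(T@c['T_tool_cam'])
def proj(P):
    q=W[:3,:3]@P+W[:3,3]; q=np.array([q[0],-q[1],-q[2]]); t=np.arctan2(np.hypot(q[0],q[1]),q[2]); r=q[:2]/np.hypot(q[0],q[1])*t*c['fx']; return r+[c['cx'],c['cy']]
a=np.deg2rad(9.17); S=lambda x,y,z:np.array([.5723+x*np.cos(a)-y*np.sin(a),.063+x*np.sin(a)+y*np.cos(a),z])
for n,q in dict(FL=S(-.105,.16,.09),BL=S(.105,.16,.09),knob=S(-.08,.205,.116),FR=S(-.105,-.16,.09)).items(): print(n,proj(q).round(0))
E
```

```text
time_s: 7.15
eef_pos: [0.4776, 0.1073, 0.1706]
orientation: [2.039, 2.39, -0.003]
wrist_force: [-0.7, -0.7, -1.7]
grip_width: 0.0237
[-0.06   0.648 -0.407  2.028  0.471  0.558 -0.642]
FL [234.  68.]
BL [472.  88.]
knob [268.   1.]
FR [244. 371.]
```

View pics/w2.png

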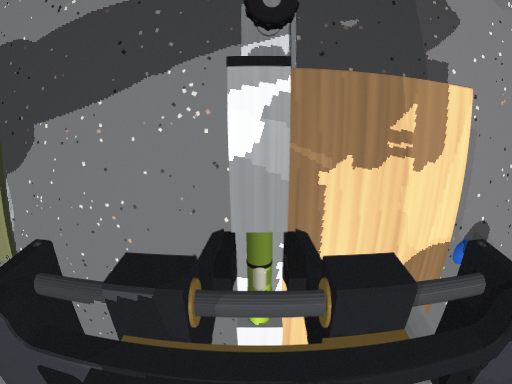

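The level's far end is at row 58, the knob at (270,5) and the board's back-left corner at (472,88). All three match the predicted pixels, so I can lower it.

```bash
python3 -m crank '[{"dr":[0,0,0],"linear":[0,0,0.35],"grip":-1},{"dr":[0,0,0],"linear":[0,0,0.6],"grip":-1},{"dr":[0,0,0],"linear":[0,0,0.75],"grip":-1},{"dr":[0,0,0],"linear":[0,0,0.82],"grip":-1},{"dr":[0,0,0],"linear":[0,0,0.85],"grip":-1},{"dr":[0,0,0],"linear":[0,0,0.86],"grip":-1},{"dr":[0,0,0],"linear":[0,0,0.86],"grip":-1},{"dr":[0,0,0],"linear":[0,0,0.86],"grip":-1}]'
python3 -m crank '[{"dr":[0,0,0],"linear":[0,0,0],"grip":-0.1},{"dr":[0,0,0],"linear":[0,0,0],"grip":-0.1},{"dr":[0,0,0],"linear":[0,0,0],"grip":-0.1},{"dr":[0,0,0],"linear":[0,0,0],"grip":-0.1}]'
```

```text
time_s: 8.0
eef_pos: [0.4783, 0.1086, 0.1026]
orientation: [2.036, 2.391, 0.001]
wrist_force: [0.3, -0.4, -2.9]
grip_width: 0.0236
time_s: 8.4
eef_pos: [0.4781, 0.1087, 0.1022]
orientation: [2.036, 2.392, 0.0]
wrist_force: [0.3, 0.1, -0.1]
grip_width: 0.0397
```

```bash
python3 -m crank '[{"dr":[0,0,0],"linear":[0,0,-0.3],"grip":-0.1},{"dr":[0,0,0],"linear":[0,0,-0.6],"grip":-0.1},{"dr":[0,0,0],"linear":[0,0,-0.8],"grip":-0.5}]' 
python3 -m crank '[{"dr":[0,0,-0.1],"linear":[0.3,0,0],"grip":-1},{"dr":[0,0,-0.2],"linear":[0.6,0,0],"grip":-1},{"dr":[0,0,-0.3],"linear":[1,0,0],"grip":-1},{"dr":[0,0,-0.75],"linear":[1,0,0],"grip":-1},{"dr":[0,0,-0.75],"linear":[1,0,0],"grip":-1},{"dr":[0,0,-0.75],"linear":[1,0,0],"grip":-1},{"dr":[0,0,-0.75],"linear":[1,0,0],"grip":-1},{"dr":[0,0,-0.75],"linear":[1,0,0],"grip":-1},{"dr":[0,0,-0.75],"linear":[1,0,0],"grip":-1}]' >/dev/null
python3 -m crank '[{"dr":[0,0,-0.75],"linear":[0,0,0],"grip":-1},{"dr":[0,0,-0.75],"linear":[0,0,0],"grip":-1},{"dr":[0,0,-0.75],"linear":[0,0,0],"grip":-1},{"dr":[0,0,-0.75],"linear":[0,0,0],"grip":-1},{"dr":[0,0,-0.75],"linear":[0,0,0],"grip":-1},{"dr":[0,0,-0.75],"linear":[0,0,0],"grip":-1},{"dr":[0,0,-0.75],"linear":[0,0,0],"grip":-1},{"dr":[0,0,-0.75],"linear":[0,0,0],"grip":-1},{"dr":[0,0,-0.75],"linear":[0,0,0],"grip":-1}]'
cat > look.py <<'E'
import sys; from h import *
n=sys.argv[1]; s=telemetry.observe(); p,d=viewer.read_camera('wrist'); np.savez(f'pics/{n}.npz',p=p,d=d,pos=s['eef_pos'],o=s['orientation'])
cv2.imwrite(f'pics/{n}.png',p[:,:,::-1]); print(s['joint_positions'].round(3),s['eef_pos'].round(4),'shelf target',rel(.4668-s['eef_pos'][0],.1883-s['eef_pos'][1],.132-s['eef_pos'][2]).round(3))
E
python3 look.py w3
```

```text
time_s: 8.7
eef_pos: [0.4782, 0.1088, 0.1674]
orientation: [2.036, 2.392, 0.001]
wrist_force: [0.4, -0.1, 0.2]
grip_width: 0.0334
time_s: 10.5
eef_pos: [0.465, 0.1874, 0.1658]
orientation: [1.427, -2.798, -0.0]
wrist_force: [-0.5, -0.1, -0.6]
grip_width: 0.0007
[ 0.11   0.84  -1.025  1.982  0.947  0.901  1.079] [0.465  0.1874 0.1658] shelf target [-0.022 -0.011  0.422]
```

View pics/w3.png

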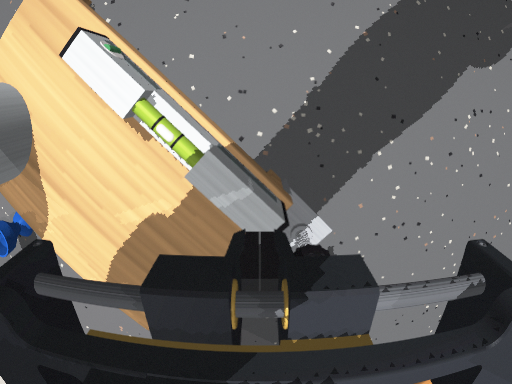

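The level lies along the front edge with its -x window at the far end; the vial is at (165,130) and the fingertips are at (259,232) over its foot-side end. Pressing next.

```bash
python3 -m crank '[{"dr":[0,0,0],"linear":[-0.02,-0.01,0.2],"grip":-1},{"dr":[0,0,0],"linear":[-0.02,-0.01,0.36],"grip":-1},{"dr":[0,0,0],"linear":[-0.02,-0.01,0.40],"grip":-1},{"dr":[0,0,0],"linear":[-0.02,-0.01,0.42],"grip":-1},{"dr":[0,0,0],"linear":[-0.02,-0.01,0.42],"grip":-1}]'
for i in 1 2 3; do python3 -m crank '[{"dr":[0,0,0],"linear":[0,0,0.01],"grip":-1},{"dr":[0,0,0],"linear":[0,0,0.015],"grip":-1},{"dr":[0,0,0],"linear":[0,0,0.015],"grip":-1}]' | grep -E 'eef|force'; done
```

```text
time_s: 11.05
eef_pos: [0.4667, 0.1885, 0.1325]
orientation: [1.43, -2.797, 0.0]
wrist_force: [0.3, -0.3, -0.2]
grip_width: 0.0001
eef_pos: [0.4668, 0.1889, 0.1316]
wrist_force: [-0.9, 0.3, 1.2]
eef_pos: [0.4668, 0.1891, 0.1313]
wrist_force: [-2.9, -1.0, 11.6]
eef_pos: [0.4668, 0.1892, 0.1312]
wrist_force: [-3.7, -2.0, 21.4]
```

```bash
python3 -m crank '[{"dr":[0,0,0],"linear":[0,0,-0.014],"grip":-1},{"dr":[0,0,0],"linear":[0,0,-0.014],"grip":-1},{"dr":[0,0,0],"linear":[0,0,-0.014],"grip":-1},{"dr":[0,0,0],"linear":[0,0,-0.014],"grip":-1},{"dr":[0,0,0],"linear":[0,0,-0.014],"grip":-1},{"dr":[0,0,0],"linear":[0,0,-0.014],"grip":-1},{"dr":[0,0,0],"linear":[0,0,-0.014],"grip":-1},{"dr":[0,0,0],"linear":[0,0,-0.014],"grip":-1},{"dr":[0,0,0],"linear":[0,0,-0.014],"grip":-1},{"dr":[0,0,0],"linear":[0,0,-0.014],"grip":-1}]'
python3 look.py w4
python3 - <<'E'
import cv2,numpy as np
a=cv2.imread('pics/w4.png'); b=cv2.imread('pics/w3.png')
cv2.imwrite('pics/c4.png',cv2.resize(a[60:220,60:300],None,fx=3,fy=3,interpolation=2))
E
```

```text
time_s: 12.95
eef_pos: [0.4667, 0.1891, 0.1313]
orientation: [-1.431, 2.795, -0.0]
wrist_force: [-2.5, -1.2, 11.0]
grip_width: 0.0002
[ 0.08   0.889 -0.977  2.004  1.028  0.85   1.017] [0.4667 0.1891 0.1313] shelf target [ 0.008 -0.006 -0.009]
```

View pics/c4.png

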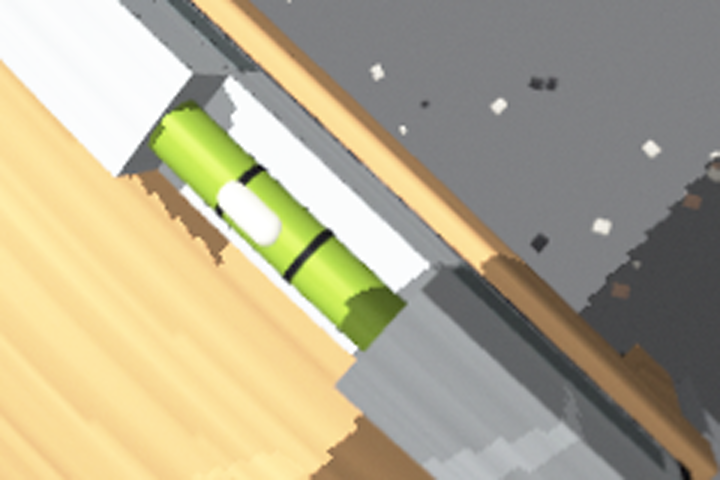

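The crop shows the bubble centred near (249,212) against lines at (237,190) and (307,255). That puts it about 4.4 mm towards the -x end, so the foot is about 1.7 mm short, which is about 150° clockwise. I'll go to the knob.

```bash
python3 -m crank '[{"dr":[0,0,0],"linear":[0,0,-0.1],"grip":-1},{"dr":[0,0,0],"linear":[0,0,-0.5],"grip":-1},{"dr":[0,0,0],"linear":[-0.3,0.26,-0.5],"grip":-0.5},{"dr":[0,0,0],"linear":[-0.606,0.523,-0.5],"grip":0.12},{"dr":[0,0,0],"linear":[-0.606,0.523,-0.5],"grip":0.12},{"dr":[0,0,0],"linear":[-0.606,0.523,-0.5],"grip":0.12},{"dr":[0,0,0],"linear":[-0.606,0.523,-0.5],"grip":0.12},{"dr":[0,0,0],"linear":[-0.606,0.523,-0.5],"grip":0.12},{"dr":[0,0,0],"linear":[-0.606,0.523,-0.5],"grip":0.12},{"dr":[0,0,0],"linear":[-0.606,0.523,-0.5],"grip":0.12}]'
python3 - <<'E'
from h import *
s=telemetry.observe(); print(rel(.461-s['eef_pos'][0],.2528-s['eef_pos'][1],.099-s['eef_pos'][2]).round(3))
E
python3 look.py w5
```

```text
time_s: 14.0
eef_pos: [0.4614, 0.2515, 0.1699]
orientation: [1.429, -2.797, 0.001]
wrist_force: [-0.7, -0.8, -0.8]
grip_width: 0.0493
[-0.01   0.014  0.886]
[-0.017  0.854 -1.019  1.91   0.921  0.939  1.02 ] [0.4614 0.2515 0.1699] shelf target [ 0.601 -0.517  0.474]
```

View pics/w5.png

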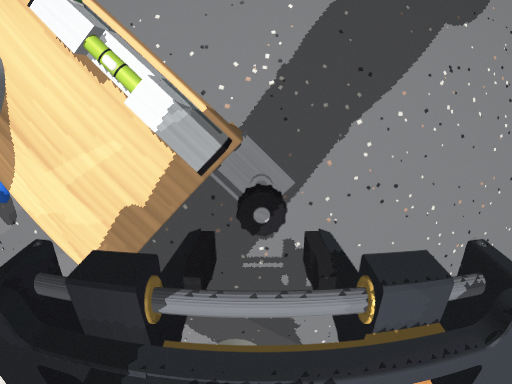

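The knob is centred at (261,213), midway between the jaws (columns 215 and 305) and within about 2 mm of the TCP axis. I'll descend, grip and turn 150° clockwise.

```bash
python3 -m crank '[{"dr":[0,0,0],"linear":[-0.02,0.02,0.35],"grip":0.12},{"dr":[0,0,0],"linear":[-0.02,0.02,0.7],"grip":0.12},{"dr":[0,0,0],"linear":[-0.02,0.02,0.87],"grip":0.12},{"dr":[0,0,0],"linear":[-0.02,0.02,0.87],"grip":0.12},{"dr":[0,0,0],"linear":[-0.02,0.02,0.87],"grip":0.12}]'
python3 -m crank '[{"dr":[0,0,0],"linear":[0,0,0],"grip":-1},{"dr":[0,0,0],"linear":[0,0,0],"grip":-1},{"dr":[0,0,0],"linear":[0,0,0],"grip":-1},{"dr":[0,0,0],"linear":[0,0,0],"grip":-1},{"dr":[0,0,0],"linear":[0,0,0],"grip":-1}]'
```

```text
time_s: 14.55
eef_pos: [0.4609, 0.2547, 0.1007]
orientation: [-1.431, 2.797, 0.001]
wrist_force: [-0.3, 1.3, 0.4]
grip_width: 0.0494
time_s: 15.05
eef_pos: [0.4613, 0.2546, 0.1007]
orientation: [-1.43, 2.796, -0.0]
wrist_force: [1.0, 0.8, 0.2]
grip_width: 0.0353
```

```bash
for i in 1 2; do python3 -m crank '[{"dr":[0,0,0.09],"linear":[0,0,0.001],"grip":-1},{"dr":[0,0,0.18],"linear":[0,0,0.002],"grip":-1},{"dr":[0,0,0.27],"linear":[0,0,0.003],"grip":-1},{"dr":[0,0,0.36],"linear":[0,0,0.004],"grip":-1},{"dr":[0,0,0.45],"linear":[0,0,0.006],"grip":-1},{"dr":[0,0,0.54],"linear":[0,0,0.007],"grip":-1},{"dr":[0,0,0.63],"linear":[0,0,0.008],"grip":-1},{"dr":[0,0,0.72],"linear":[0,0,0.009],"grip":-1},{"dr":[0,0,0.833],"linear":[0,0,0.01],"grip":-1},{"dr":[0,0,0.833],"linear":[0,0,0.01],"grip":-1},{"dr":[0,0,0.833],"linear":[0,0,0.01],"grip":-1},{"dr":[0,0,0.833],"linear":[0,0,0.01],"grip":-1}]'; done
```

```text
time_s: 16.25
eef_pos: [0.4614, 0.2551, 0.1002]
orientation: [0.562, 3.09, 0.002]
wrist_force: [1.0, -1.0, 7.1]
grip_width: 0.0354
time_s: 17.45
eef_pos: [0.4621, 0.2552, 0.1]
orientation: [2.327, 2.11, 0.005]
wrist_force: [1.1, -0.2, 12.9]
grip_width: 0.0348
```

```bash
python3 -m crank '[{"dr":[0,0,0],"linear":[0,0,0],"grip":0.12},{"dr":[0,0,0],"linear":[0,0,0],"grip":0.12},{"dr":[0,0,0],"linear":[0,0,0],"grip":0.12},{"dr":[0,0,0],"linear":[0,0,-0.2],"grip":0.12},{"dr":[0,0,0],"linear":[0,0,-0.5],"grip":0.12},{"dr":[0,0,0],"linear":[0,0,-0.87],"grip":0.12}]'
for i in 1 2; do python3 -m crank '[{"dr":[0,0,-0.2],"linear":[0,0,0],"grip":-1},{"dr":[0,0,-0.4],"linear":[0,0,0],"grip":-1},{"dr":[0,0,-0.6],"linear":[0,0,0],"grip":-1},{"dr":[0,0,-0.833],"linear":[0,0,0],"grip":-1},{"dr":[0,0,-0.833],"linear":[0,0,0],"grip":-1},{"dr":[0,0,-0.833],"linear":[0,0,0],"grip":-1},{"dr":[0,0,-0.833],"linear":[0,0,0],"grip":-1},{"dr":[0,0,-0.833],"linear":[0,0,0],"grip":-1},{"dr":[0,0,-0.833],"linear":[0,0,0],"grip":-1},{"dr":[0,0,-0.833],"linear":[0,0,0],"grip":-1}]' >/dev/null; done
python3 -m crank '[{"dr":[0,0,0],"linear":[0.3,-0.27,0],"grip":-1},{"dr":[0,0,0],"linear":[0.633,-0.539,0],"grip":-1},{"dr":[0,0,0],"linear":[0.633,-0.539,0],"grip":-1},{"dr":[0,0,0],"linear":[0.633,-0.539,0],"grip":-1}]'
python3 look.py w6
```

```text
time_s: 18.05
eef_pos: [0.4597, 0.2538, 0.1679]
orientation: [-2.328, -2.108, 0.006]
wrist_force: [0.4, -0.3, -0.7]
grip_width: 0.0492
time_s: 20.45
eef_pos: [0.4663, 0.1875, 0.1683]
orientation: [1.424, -2.8, 0.0]
wrist_force: [-0.4, -0.4, -0.5]
grip_width: 0.0003
[ 0.137  0.864 -1.088  1.976  0.974  0.952  1.05 ] [0.4663 0.1875 0.1683] shelf target [-0.011 -0.     0.454]
```

View pics/w6.png

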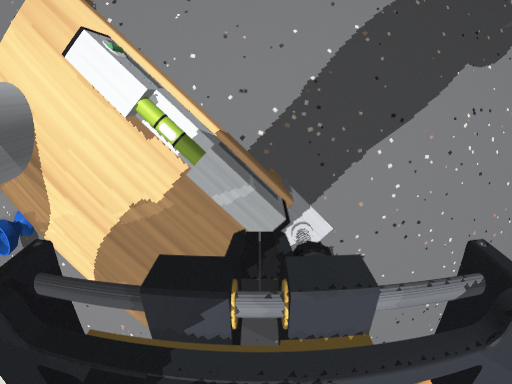

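The level has not shifted and the fingertips are back over its end at (259,232). Pressing again.

```bash
python3 -m crank '[{"dr":[0,0,0],"linear":[-0.01,0,0.2],"grip":-1},{"dr":[0,0,0],"linear":[-0.01,0,0.38],"grip":-1},{"dr":[0,0,0],"linear":[-0.01,0,0.43],"grip":-1},{"dr":[0,0,0],"linear":[-0.01,0,0.45],"grip":-1},{"dr":[0,0,0],"linear":[-0.01,0,0.45],"grip":-1}]'
for i in 1 2; do python3 -m crank '[{"dr":[0,0,0],"linear":[0,0,0.005],"grip":-1},{"dr":[0,0,0],"linear":[0,0,0.01],"grip":-1},{"dr":[0,0,0],"linear":[0,0,0.01],"grip":-1}]' | grep -E 'eef|force'; done
```

```text
time_s: 21.0
eef_pos: [0.4665, 0.1899, 0.1329]
orientation: [-1.431, 2.796, 0.001]
wrist_force: [-0.3, -0.6, 0.3]
grip_width: 0.0005
eef_pos: [0.4669, 0.1897, 0.1326]
wrist_force: [-0.8, -0.7, 5.8]
eef_pos: [0.4669, 0.1897, 0.1325]
wrist_force: [-2.4, -0.9, 13.0]
```

```bash
python3 -m crank '[{"dr":[0,0,0],"linear":[0,0,-0.003],"grip":-1},{"dr":[0,0,0],"linear":[0,0,-0.003],"grip":-1},{"dr":[0,0,0],"linear":[0,0,-0.003],"grip":-1},{"dr":[0,0,0],"linear":[0,0,-0.003],"grip":-1},{"dr":[0,0,0],"linear":[0,0,-0.003],"grip":-1},{"dr":[0,0,0],"linear":[0,0,-0.003],"grip":-1},{"dr":[0,0,0],"linear":[0,0,-0.003],"grip":-1},{"dr":[0,0,0],"linear":[0,0,-0.003],"grip":-1},{"dr":[0,0,0],"linear":[0,0,-0.003],"grip":-1},{"dr":[0,0,0],"linear":[0,0,-0.003],"grip":-1},{"dr":[0,0,0],"linear":[0,0,-0.003],"grip":-1},{"dr":[0,0,0],"linear":[0,0,-0.003],"grip":-1}]'
python3 look.py w7
python3 - <<'E'
import cv2
a=cv2.imread('pics/w7.png')
cv2.imwrite('pics/c7.png',cv2.resize(a[60:220,60:300],None,fx=3,fy=3,interpolation=2))
E
```

```text
time_s: 22.8
eef_pos: [0.4669, 0.1897, 0.1325]
orientation: [-1.43, 2.795, 0.001]
wrist_force: [-2.5, -1.7, 9.7]
grip_width: 0.0002
[ 0.107  0.915 -1.04   2.002  1.059  0.902  0.986] [0.4669 0.1897 0.1325] shelf target [ 0.015 -0.009  0.006]
```

View pics/c7.png

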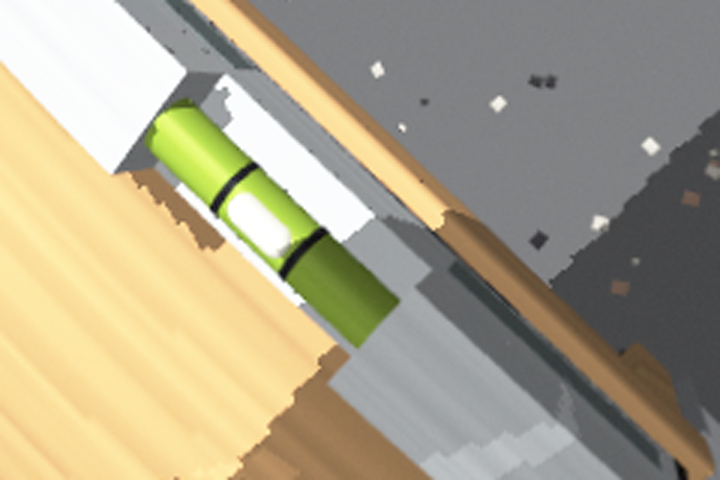

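The bubble now sits between the lines at about (259,224), with lines at (235,189) and (304,254). I'll measure it by segmentation, using the unpressed (level) shots w3 and w6 as zero reference.

Run:
```python
from h import *
for n in('w3','w4','w6','w7'):
    p=np.load(f'pics/{n}.npz')['p'][60:220,60:300]; p=cv2.resize(p,None,fx=4,fy=4,interpolation=cv2.INTER_LINEAR)
    h=cv2.cvtColor(p,cv2.COLOR_RGB2HSV)
    g=((h[...,0]>28)&(h[...,0]<45)&(h[...,1]>130)).astype(np.uint8)
    k=cv2.morphologyEx(g,cv2.MORPH_CLOSE,np.ones((65,65),np.uint8))
    cs,_=cv2.findContours(k,0,2); hull=cv2.convexHull(max([c for c in cv2.findContours(g,0,2)[0] if cv2.contourArea(c)>300],key=cv2.contourArea))
    pts=np.vstack([c for c in cv2.findContours(g,0,2)[0] if cv2.contourArea(c)>300]); tube=np.zeros_like(g); cv2.fillConvexPoly(tube,cv2.convexHull(pts),1)
    tube=cv2.erode(tube,np.ones((5,5),np.uint8))
    ys,xs=np.nonzero(tube); q=np.c_[xs,ys].astype(float); m=q.mean(0); e=np.linalg.svd(q[::7]-m,full_matrices=False)[2][0]; e*=np.sign(e[0])
    t=(q-m)@e; v=h[...,2][ys,xs]; sat=h[...,1][ys,xs]
    dk=(v<60); b=(sat<90)&(v>150)
    td=np.sort(t[dk]); hs,ed=np.histogram(t[dk],bins=60); 
    A,B=np.median(t[dk&(t<np.median(t[b])+0)]),np.median(t[dk&(t>np.median(t[b]))])
    lo,hi=np.percentile(t[b],[1,99]); s=(B-A)/17.6
    print(n,'tube mm',round((t.max()-t.min())/s,1),'lines',round(A),round(B),'bubble len mm',round((hi-lo)/s,1),'mid mm',round(((hi+lo)/2-(A+B)/2)/s,2),'mean mm',round((t[b].mean()-(A+B)/2)/s,2))
```

```text
w3 tube mm 54.6 lines -55 52 bubble len mm 13.4 mid mm -0.36 mean mm -0.33
w4 tube mm 54.9 lines -69 59 bubble len mm 13.3 mid mm -4.07 mean mm -4.03
w6 tube mm 54.5 lines -55 52 bubble len mm 13.4 mid mm 0.28 mean mm 0.29
w7 tube mm 54.8 lines -69 59 bubble len mm 13.4 mid mm -0.21 mean mm -0.19
```

The bubble reads -0.2 mm under 9.7 N, with the fingers on the level only. Handing in.

```bash
python3 -c "
from bench import telemetry,env
s=telemetry.observe(); print(s['time_s'],s['wrist_force'].round(1)); print(env.hand_in())"
```

```text
22.85 [-0.4 -1.5 10. ]
the job is handed in; nothing more can be done
None
```

I laid the level along the front edge at the screw-foot end and pressed it with about 10 N. The bubble ran about 4.1 mm towards the far end, so the foot was roughly 1.6–1.7 mm short. I turned the knob 150° clockwise, pressed again and handed in at 22.85 s, still pressing.

**Last checks:**
- The wrist force was 10.0 N vertical.
- The bubble was about 0.2 mm off the middle; the limit is 1.4 mm.
- The shut fingers were touching only the level.
- The wrist pictures showed the level's position on the board unchanged.

**Not fully confirmed:**
- **Bubble reading:** the unpressed shots, which should read zero, came out at -0.36 mm before the turn and +0.28 mm after. The reading is therefore good to about 0.4 mm.
- **Foot bearing:** I inferred this from 10 N being above the 3–6 N it takes to tip the shelf. I did not measure it directly.
- **Knob turn:** the wrist saw up to about 13 N of vertical force while turning, but the pictures afterwards showed no visible shift of the shelf.
- **Other items:** I did not measure the canister, mug, egg cup and teaspoon again at the end. No contact with them showed in the wrist forces.

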